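Tamp two packing cells level

TASK

Pick up the flat tamper by its handle and use it to press the loose ceramic pieces down in both steel cells, until in each cell all five lie level in one layer and the support grid under them is felt to land on its ledge. Press slowly and gently (the ceramic chips: keep well under 35 N), touch the pieces only with the tamper and leave the bottle, beaker and jar nearby where they are. Then stand the tamper upright in its tray again.

Things in the scene. Friction and masses are not known exactly. Their poses are not given: they have to be found in the camera images.
- cell_a: one of two alike open steel packing cells (upright rectangular pans) fixed to the bench: 100 x 76 mm outside, 90 (along its x) x 66 (y) mm inside, walls 5 mm, rim 80 mm above the bench. Origin: centre of its underside, on the bench; z up. Inside lies a flat support grid that starts 20 mm above the bench
- grid_cell_a (a joint): how far (m) the support grid of cell_a has been pushed straight down from its start at 0. It slides stiffly in its seal (about 12 N, less the 3 N weight of the pieces, moves it; it stays where it is left) until it lands on a firm ledge. The ledge depth differs from cell to cell, somewhere between 4 and 11 mm, and is found by feel: the pressing force is about 8 to 10 N while it slides and then climbs by some 10 to 20 N per mm
- cell_a_gridtop (a point): centre of the upper face of the support grid of cell_a (the face the pieces lie on); axes as the cell's
- cell_a_piece0: white ceramic cylinder 28 mm in diameter and 28 mm long, 62 g, origin at its centre. One of four in cell_a that stand on end on the grid, near its corners
- cell_a_piece1: white ceramic cylinder 28 mm in diameter and 28 mm long, 62 g, origin at its centre. One of four in cell_a that stand on end on the grid, near its corners
- cell_a_piece2: white ceramic cylinder 28 mm in diameter and 28 mm long, 62 g, origin at its centre. One of four in cell_a that stand on end on the grid, near its corners
- cell_a_piece3: white ceramic cylinder 28 mm in diameter and 28 mm long, 62 g, origin at its centre. One of four in cell_a that stand on end on the grid, near its corners
- cell_a_piece4: white ceramic cylinder 28 mm in diameter and 28 mm long, 62 g, origin at its centre. The fifth in cell_a, lying on its side across the other four with its top about 72 mm above the bench; pressed down from above it wedges the others apart and drops between them
- cell_b: the other of two alike open steel packing cells (upright rectangular pans) fixed to the bench: 100 x 76 mm outside, 90 (along its x) x 66 (y) mm inside, walls 5 mm, rim 80 mm above the bench. Origin: centre of its underside, on the bench; z up. Inside lies a flat support grid that starts 20 mm above the bench
- grid_cell_b (a joint): how far (m) the support grid of cell_b has been pushed straight down from its start at 0. It slides stiffly in its seal (about 12 N, less the 3 N weight of the pieces, moves it; it stays where it is left) until it lands on a firm ledge. The ledge depth differs from cell to cell, somewhere between 4 and 11 mm, and is found by feel: the pressing force is about 8 to 10 N while it slides and then climbs by some 10 to 20 N per mm
- cell_b_gridtop (a point): centre of the upper face of the support grid of cell_b (the face the pieces lie on); axes as the cell's
- cell_b_piece0: white ceramic cylinder 28 mm in diameter and 28 mm long, 62 g, origin at its centre. One of four in cell_b that stand on end on the grid, near its corners
- cell_b_piece1: white ceramic cylinder 28 mm in diameter and 28 mm long, 62 g, origin at its centre. One of four in cell_b that stand on end on the grid, near its corners
- cell_b_piece2: white ceramic cylinder 28 mm in diameter and 28 mm long, 62 g, origin at its centre. One of four in cell_b that stand on end on the grid, near its corners
- cell_b_piece3: white ceramic cylinder 28 mm in diameter and 28 mm long, 62 g, origin at its centre. One of four in cell_b that stand on end on the grid, near its corners
- cell_b_piece4: white ceramic cylinder 28 mm in diameter and 28 mm long, 62 g, origin at its centre. The fifth in cell_b, lying on its side across the other four with its top about 72 mm above the bench; pressed down from above it wedges the others apart and drops between them
- tamper_grip (a point): centre of the tamper's grey handle, a flat upright paddle 46 mm wide (its x) x 22 mm thick (its y) x 60 mm tall; grip it across the 22 mm (fingers closing along y). It is 92 mm above the underside of the foot; z up, axes as the tamper's. The tamper weighs about 0.4 kg
- tamper_foot (a point): centre of the underside of the tamper's flat aluminium foot, 82 (x) x 58 (y) x 14 mm thick; it fits a cell with 4 mm to spare on each side when their x axes are parallel (either way round). Between foot and handle is a 30 x 18 mm stem
- tamper: the whole tamper; its origin is the same point as tamper_foot
- tray: shallow white tray, 122 (x) x 98 (y) mm, rim 12 mm high, floor 3 mm above the bench, on which the tamper stands at the start. Origin: centre of its underside; fixed
- media_bottle: bystander: capped glass bottle 66 mm across, 130 mm tall; origin at its underside
- beaker: bystander: empty glass beaker 72 mm across, 85 mm tall; origin at its underside
- small_jar: bystander: small clear jar with a metal lid, 44 mm across, 50 mm tall; origin at its underside
Mind the look-alikes: they are no part of the job. Several things have the shape of the tray; the one meant has the colours described above. Leave any red look-alike of the tamper alone.

How it is judged:
On the way, in this order (a step that is already met when the one before it is completed fails the run):
1. the pieces of one cell, either one, are level and its grid is home (((value of joint grid_cell_a above 0.0038 m and z of cell_a_piece0 in the frame of cell_a_gridtop between 0.009 and 0.0175 m and z of cell_a_piece1 in the frame of cell_a_gridtop between 0.009 and 0.0175 m and z of cell_a_piece2 in the frame of cell_a_gridtop between 0.009 and 0.0175 m and z of cell_a_piece3 in the frame of cell_a_gridtop between 0.009 and 0.0175 m and z of cell_a_piece4 in the frame of cell_a_gridtop between 0.009 and 0.0175 m) or (value of joint grid_cell_b above 0.0088 m and z of cell_b_piece0 in the frame of cell_b_gridtop between 0.009 and 0.0175 m and z of cell_b_piece1 in the frame of cell_b_gridtop between 0.009 and 0.0175 m and z of cell_b_piece2 in the frame of cell_b_gridtop between 0.009 and 0.0175 m and z of cell_b_piece3 in the frame of cell_b_gridtop between 0.009 and 0.0175 m and z of cell_b_piece4 in the frame of cell_b_gridtop between 0.009 and 0.0175 m))), for 0.2 s.
2. both cells are level with their grids home (value of joint grid_cell_a above 0.0038 m and z of cell_a_piece0 in the frame of cell_a_gridtop between 0.009 and 0.0175 m and z of cell_a_piece1 in the frame of cell_a_gridtop between 0.009 and 0.0175 m and z of cell_a_piece2 in the frame of cell_a_gridtop between 0.009 and 0.0175 m and z of cell_a_piece3 in the frame of cell_a_gridtop between 0.009 and 0.0175 m and z of cell_a_piece4 in the frame of cell_a_gridtop between 0.009 and 0.0175 m and value of joint grid_cell_b above 0.0088 m and z of cell_b_piece0 in the frame of cell_b_gridtop between 0.009 and 0.0175 m and z of cell_b_piece1 in the frame of cell_b_gridtop between 0.009 and 0.0175 m and z of cell_b_piece2 in the frame of cell_b_gridtop between 0.009 and 0.0175 m and z of cell_b_piece3 in the frame of cell_b_gridtop between 0.009 and 0.0175 m and z of cell_b_piece4 in the frame of cell_b_gridtop between 0.009 and 0.0175 m), for 0.2 s.
At the end, for the whole second after the job is handed in: In both cells all five pieces lie in one layer (centres 9 to 17.5 mm above the grid) and the grid is within 1.2 mm of its ledge; the tamper stands upright (within 0.06 rad) and at rest on the tray floor, within 30 mm of the tray's centre (all of step 2 and horizontal distance between tamper and tray below 0.03 m and height (world z) of tamper below 0.008 m and angle between tamper's own z axis and vertical below 0.06 rad and linear speed of tamper below 0.02 m/s); the robot touches nothing.
It fails at once if a grid, with the pieces on it, is pressed with more than 35 N (contact force between any of grid_cell_a, grid_cell_b and anything else above 35 N).
It fails at once if the tamper is rammed against a piece or a cell's wall with more than 35 N (contact force between tamper and cell_a_piece0 above 35 N or contact force between tamper and cell_a_piece1 above 35 N or contact force between tamper and cell_a_piece2 above 35 N or contact force between tamper and cell_a_piece3 above 35 N or contact force between tamper and cell_a_piece4 above 35 N or contact force between tamper and cell_b_piece0 above 35 N or contact force between tamper and cell_b_piece1 above 35 N or contact force between tamper and cell_b_piece2 above 35 N or contact force between tamper and cell_b_piece3 above 35 N or contact force between tamper and cell_b_piece4 above 35 N or contact force between tamper and cell_a above 35 N or contact force between tamper and cell_b above 35 N).
It fails at once if the robot touches a piece with its fingers or arm (contact force between any of the fingers, the arm and cell_a_piece0 above 0.3 N or contact force between any of the fingers, the arm and cell_a_piece1 above 0.3 N or contact force between any of the fingers, the arm and cell_a_piece2 above 0.3 N or contact force between any of the fingers, the arm and cell_a_piece3 above 0.3 N or contact force between any of the fingers, the arm and cell_a_piece4 above 0.3 N or contact force between any of the fingers, the arm and cell_b_piece0 above 0.3 N or contact force between any of the fingers, the arm and cell_b_piece1 above 0.3 N or contact force between any of the fingers, the arm and cell_b_piece2 above 0.3 N or contact force between any of the fingers, the arm and cell_b_piece3 above 0.3 N or contact force between any of the fingers, the arm and cell_b_piece4 above 0.3 N).
It fails at once if a bottle, beaker or jar is moved by more than 15 mm (distance of any of media_bottle, beaker, small_jar from where it was at the start of the episode above 0.015 m).
It also fails if it takes over 72 s, if anything falls off the work surface, if the arm or the gripper's body presses on something with over 40 N, if the wrist force passes 120 N, or if a joint passes its speed limit or range.

ROBOT

A 7-joint arm with a two-finger parallel gripper is mounted at the origin on the work surface. World frame = base frame: x ahead of the robot, y to its left, z up, the work surface at z = 0. Lengths are in m, angles in rad, forces in N, time in s.
With the tool pointing down it reaches from about 0.35 to 0.9 m from the base axis. Payload 8.1 kg.
Tool frame: the origin (TCP) lies between the finger pads; the fingertips stand ahead of it and the grasp point (between the pads) is the TCP (arm.nose_length is the z of the fingertips in the tool frame, in m); z points along the fingers, y is the line along which they close (so a half turn about z gives the same grasp; the last joint's range is limited). The gripper opens to 92 mm and grips with 3 to 60 N. Pads are 19 mm wide; open, the fingers measure 130 mm over their backs; the gripper's body (75 mm by 190 mm) begins 47 mm behind the grasp point.
Start: joints at [-1.222, 0.434, 0.025, 1.573, -0.012, 1.134, -0.075], TCP at [0.273, 0.562, 0.246] pointing down, gripper open.
Joint ranges: [-2.62, 2.62], [-0.44, 2.09], [-1.27, 1.32], [0.08, 2.57], [-1.32, 4.46], [0.12, 2], [-2.74, 2.74]. Speed limits (rad/s): [2.22, 2.22, 3.01, 3.01, 3.14, 3.14, 3.14].

INTERFACE

Orientations are given as a rotation vector (axis times angle).
In Python, from cell import sensors, optics, arm gives the robot as it stands.
- The arm moves only by the tool arm_command, never from a script. Its argument "deltas" is one flat list of numbers, 7 for each row, row after row: the turn, a rotation vector about the world's x, y, z as a fraction of full scale, then the shift along the world's x, y, z as a fraction of full scale, then the finger opening in mm, from 0 to 91.8. In form: [wx, wy, wz, dx, dy, dz, fingers, wx, wy, wz, dx, dy, dz, fingers, ...]. A call has 1 to 20 rows; each row is the pose to reach, as a shift and turn from the pose commanded when the call began; what a row does not reach only later rows make up. Full scale, the value 1, is 1 m for a shift and 90 degrees for a turn. A row lasts 1/10 s, in which the tool goes at most 50 mm and 8.59 degrees, less where a joint would pass 70% of its speed; a pose out of reach is approached as far as the arm can. A call with a number of a shift or a turn outside -1 to 1 is refused whole. A call with a gripper value outside its range is refused whole. The fingers move at their own pace and stop on an object; "force" is the grip in N (left out, the last holds). Time passes only in rows, so rows that repeat a pose let the fingers close. It gives the time, the measured TCP pose, the force, the opening and the grip force at its end, in the units of the state.
- sensors.observe(): the state, without advancing time (a new reading comes with each control period).
- optics.get_image(name): name is "side" or "top"; returns the picture (480x640x3 uint8, blue, green, red); there is no depth.
- optics.calibration(name): a dict with "camera_matrix" (3x3 intrinsics, pixels), "rvec" (rotation vector, rad) and "tvec" (3), from world to camera coordinates, as OpenCV has them. Camera axes: x right, y down, z forward; pixel columns grow to the right and rows downward; lengths in m; the calibration is good to about 2 mm. A picture is of the moment at which its call begins. calibration takes no time and is no camera call.
- arm.sign_off(): hands the job in; it is judged then, once.
The state is a dict: "clock": time; "joints": joint angles; "dq": joint speeds; "joint_efforts": joint torques, N m; "position": TCP position; "ee_rot": TCP orientation; "force": force on the tool from outside, world axes, zero at the start; "ft_torque": the same for the moment, N m; "width": opening from 0.0 (shut) to 1.0 (fully open); "gripper_force": force on a finger pad.
Only numpy, scipy, OpenCV 4.12 (cv2) and the standard library are available. Lean on these libraries where they do the work, as an engineer would, in place of code of your own. Each camera call takes 0.05 s, during which the arm holds its last target. There are 200 camera calls.

## Working session

There is one attempt and no reset: what is moved stays moved. The work goes in short steps, Python scripts to look and compute and a tool call to move; the robot and the scene stay as the last step left them, time stands still between calls to the robot, and variables do not carry over. Pictures are saved under pics/ and viewed, at most 10 in all, crops included, and the job is handed in when it is done.

Besides the shell and the picture viewer there is one more tool, called after "Emit:" by a JSON object that holds its "op" and its "data", one argument or row to a line. arm_command: Moves the arm, as the interface text tells. Its arguments: {"type":"object","properties":{"deltas":{"type":"array","items":{"type":"number"}},"force":{"type":"number"}},"required":["deltas"]}

```bash
mkdir -p pics; python3 - <<'E'
from cell import sensors, optics, arm
import cv2
for n in("top","side"):
    cv2.imwrite(f"pics/{n}0.png",optics.get_image(n))
    c=optics.calibration(n);print(n,c)
print(sensors.observe(),arm.nose_length)
E
```

```text
top {'camera_matrix': array([[553.64375945,   0.        , 331.54460322],
       [  0.        , 553.64375945, 232.50826798],
       [  0.        ,   0.        ,   1.        ]]), 'rvec': array([ 2.12673767, -2.12414339,  0.2253811 ]), 'tvec': array([-0.06199576,  0.56167238,  0.89150433])}
side {'camera_matrix': array([[468.57295621,   0.        , 317.03505494],
       [  0.        , 468.57295621, 237.54386882],
       [  0.        ,   0.        ,   1.        ]]), 'rvec': array([ 2.22388266, -0.31898829,  0.15717415]), 'tvec': array([-0.5577206 ,  0.1324807 ,  0.90781352])}
{'clock': 0.1, 'joints': array([-1.22158264,  0.43517974,  0.02495459,  1.57398645, -0.01160204,
        1.13402414, -0.07510061]), 'dq': array([-0.00047842, -0.00048871,  0.0017045 , -0.00214413,  0.0011543 ,
        0.00130311, -0.00020701]), 'joint_efforts': array([ 4.19265896e-03, -6.69113159e+01,  9.88512039e-01, -3.15142322e+01,
       -6.05094130e-02,  3.73457756e-02,  2.73180450e-05]), 'position': array([0.27271981, 0.56187899, 0.2450144 ]), 'ee_rot': array([-7.03721896e-01, -3.06154991e+00,  2.25907976e-03]), 'force': array([-0.70179819,  0.27741762, -0.35896371]), 'ft_torque': array([ 0.00506631, -0.01102326, -0.01859857]), 'gripper_force': 0.0, 'width': 1.001551190157001} 0.019
```

View pics/top0.png

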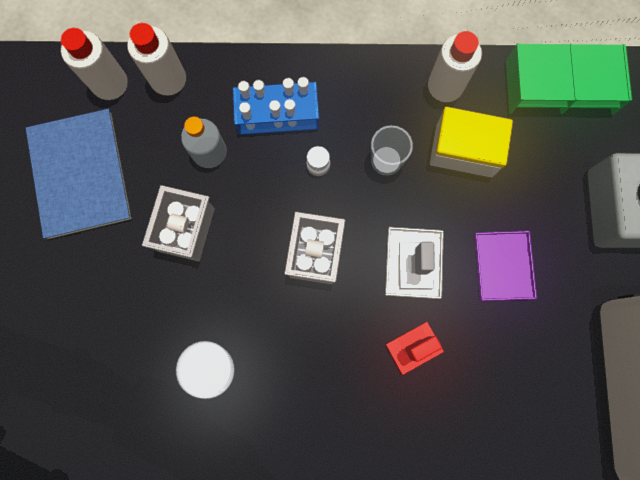

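View pics/side0.png

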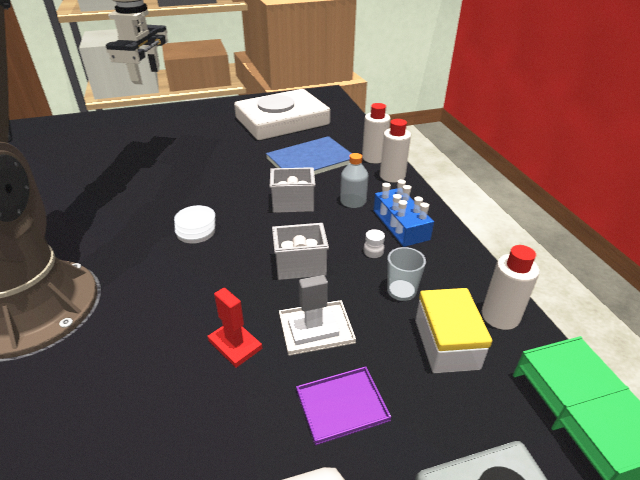

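Top view: cells at about (180,222) and (315,247), tamper and tray at (425,257)/(415,263), red look-alike at (415,348). I'll zoom in for the corners.

```bash
python3 - <<'E'
import cv2,numpy as np
t=cv2.imread("pics/top0.png")
a=[cv2.resize(t[r:r+100,c:c+133],None,fx=3,fy=3,interpolation=cv2.INTER_CUBIC) for r,c in((175,115),(198,250),(215,350))]
s=cv2.imread("pics/side0.png")
s=cv2.resize(s[265:365,265:398],None,fx=3,fy=3,interpolation=cv2.INTER_CUBIC)
cv2.imwrite("pics/z.png",np.vstack([np.hstack(a[:2]),np.hstack([a[2],s])]))
E
```

```text
(no output)
```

View pics/z.png

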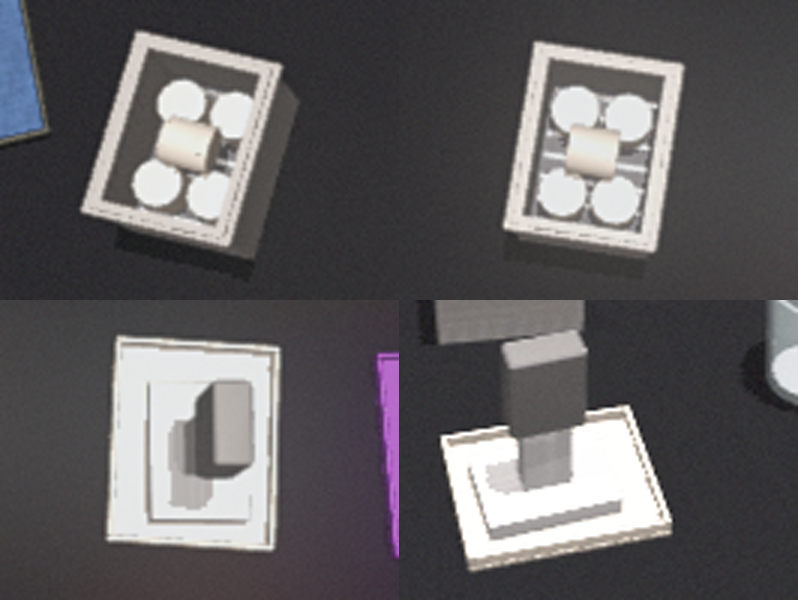

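Zoom shows the rim corners of both cells, the tray rim, and the handle top (zoom px 215–252, 80–165 in the lower left tile) with the foot corners. Fitting poses from these.

```bash
cat >h.py <<'E'
import cv2,numpy as np
from scipy.optimize import least_squares
from cell import optics
def fit(pts,off,L,W,z,cam="top",s=3):
    "image TL,TR,BR,BL (image up=+x world, left=+y); fits x,y,yaw of an LxW rectangle at height z"
    c=optics.calibration(cam); p=np.array(pts,float)/s+off-(.5-.5/s)
    q=np.array([[L,W],[L,-W],[-L,-W],[-L,W]])/2
    def f(v):
        R=np.array([[np.cos(v[2]),-np.sin(v[2])],[np.sin(v[2]),np.cos(v[2])]])
        w=np.c_[q@R.T+v[:2],np.full(4,z)]
        return (cv2.projectPoints(w,c["rvec"],c["tvec"],c["camera_matrix"],None)[0][:,0]-p).ravel()
    r=least_squares(f,[.6,0,0]); return r.x,np.abs(r.fun).max()
E
python3 - <<'E'
from h import *
from scipy.spatial.transform import Rotation as R
np.set_printoptions(precision=4,suppress=True)
print("L",fit([(137,32),(282,66),(228,247),(82,212)],(115,175),.1,.076,.08))
print("R",fit([(135,42),(285,64),(257,254),(104,230)],(250,198),.1,.076,.08))
print("tray",fit([(117,36),(280,46),(273,250),(107,241)],(350,215),.122,.098,.012))
print("handle",fit([(215,80),(252,81),(250,165),(212,164)],(350,215),.046,.022,.125))
print("foot",fit([(147,81),(250,82),(250,220),(148,220)],(350,215),.082,.058,.017))
print(R.from_rotvec([-.7037,-3.0615,.0023]).as_matrix())
E
```

```text
L (array([ 0.576 ,  0.199 , -0.2341]), np.float64(2.8876854653105397))
R (array([ 0.5331, -0.0331, -0.1484]), np.float64(2.868196041716601))
tray (array([ 0.5174, -0.2093, -0.065 ]), np.float64(0.46296877285243454))
handle (array([ 0.5116, -0.2107, -0.057 ]), np.float64(0.8485995930030867))
foot (array([ 0.5118, -0.2109, -0.0189]), np.float64(1.088142503453298))
[[-0.8996  0.4366 -0.0006]
 [ 0.4366  0.8996 -0.0014]
 [-0.0001 -0.0015 -1.    ]]
```

Emit:
{"op": "arm_command", "data": {
  "deltas": [0,0,0.262,0.239,-0.773,0,91.8,0,0,0.262,0.239,-0.773,0,91.8,0,0,0.262,0.239,-0.773,0,91.8,0,0,0.262,0.239,-0.773,0,91.8,0,0,0.262,0.239,-0.773,0,91.8,0,0,0.262,0.239,-0.773,0,91.8,0,0,0.262,0.239,-0.773,0,91.8,0,0,0.262,0.239,-0.773,0,91.8,0,0,0.262,0.239,-0.773,0,91.8,0,0,0.262,0.239,-0.773,0,91.8,0,0,0.262,0.239,-0.773,0,91.8,0,0,0.262,0.239,-0.773,0,91.8,0,0,0.262,0.239,-0.773,0,91.8,0,0,0.262,0.239,-0.773,0,91.8,0,0,0.262,0.239,-0.773,0,91.8,0,0,0.262,0.239,-0.773,0,91.8,0,0,0.262,0.239,-0.773,0,91.8,0,0,0.262,0.239,-0.773,0,91.8,0,0,0.262,0.239,-0.773,0,91.8,0,0,0.262,0.239,-0.773,0,91.8]
}}

```text
clock: 2.1
position: [0.5118, -0.2085, 0.2456]
ee_rot: [-0.059, -3.141, -0.002]
force: [-0.4, 0.7, 0.3]
width: 0.998
gripper_force: 0.0
```

Emit:
{"op": "arm_command", "data": {
  "deltas": [0,0,0,0,-0.001,-0.05,91.8,0,0,0,0,-0.002,-0.09,91.8,0,0,0,0,-0.002,-0.12,91.8,0,0,0,0,-0.002,-0.15,91.8,0,0,0,0,-0.002,-0.15,91.8,0,0,0,0,-0.002,-0.15,60,0,0,0,0,-0.002,-0.15,40,0,0,0,0,-0.002,-0.15,30,0,0,0,0,-0.002,-0.15,26,0,0,0,0,-0.002,-0.15,20,0,0,0,0,-0.002,-0.15,15,0,0,0,0,-0.002,-0.15,15,0,0,0,0,-0.002,-0.15,15,0,0,0,0,-0.002,-0.15,15],
  "force": 50
}}

```text
clock: 3.5
position: [0.5119, -0.2127, 0.0957]
ee_rot: [-0.063, -3.141, -0.0]
force: [1.2, 2.1, 0.8]
width: 0.267
gripper_force: 0.7
```

Emit:
{"op": "arm_command", "data": {
  "deltas": [0,0,0,0,0,0,15,0,0,0,0,0,0,15,0,0,0,0,0,0,15,0,0,0,0,0,0,15,0,0,0,0,0,0,15,0,0,0,0,0,0,15]
}}

```text
clock: 4.1
position: [0.5117, -0.2127, 0.0956]
ee_rot: [-0.064, -3.141, -0.0]
force: [-0.4, 0.2, -3.6]
width: 0.24
gripper_force: 50.0
```

Emit:
{"op": "arm_command", "data": {
  "deltas": [0,0,0,0,0,0.02,15,0,0,0,0,0,0.04,15,0,0,0,0,0,0.07,15,0,0,0,0,0,0.1,15,0,0,0,0,0,0.13,15,0,0,-0.02,0.006,0.03,0.13,15,0,0,-0.0686,0.012,0.06,0.13,15,0,0,-0.0686,0.015,0.09,0.13,15,0,0,-0.0686,0.018,0.12,0.13,15,0,0,-0.0686,0.021,0.15,0.13,15,0,0,-0.0686,0.0214,0.17,0.13,15,0,0,-0.0686,0.0214,0.18,0.13,15,0,0,-0.0686,0.0214,0.18,0.13,15,0,0,-0.0686,0.0214,0.18,0.13,15,0,0,-0.0686,0.0214,0.18,0.13,15]
}}

```text
clock: 5.6
position: [0.5332, -0.0345, 0.2258]
ee_rot: [0.236, 3.133, -0.001]
force: [-0.5, -0.8, -3.2]
width: 0.24
gripper_force: 50.0
```

```bash
python3 - <<'E'
from cell import sensors, optics, arm
import cv2,numpy as np
s=cv2.imwrite("pics/side1.png",optics.get_image("side"));t=optics.get_image("top")
s=cv2.imread("pics/side1.png")[160:310,240:390]
a=cv2.resize(t[190:290,250:383],None,fx=4,fy=4,interpolation=cv2.INTER_CUBIC)
b=cv2.resize(s,(400,400),interpolation=cv2.INTER_CUBIC)
o=np.zeros((400,800,3),np.uint8);o[:,:400]=cv2.resize(t[190:290,260:360],(400,400),interpolation=cv2.INTER_CUBIC);o[:,400:]=b
cv2.imwrite("pics/h1.png",o);print(sensors.observe())
E
```

```text
{'clock': 5.7, 'joints': array([-0.33137416,  0.31196146,  0.38189002,  1.84505256, -0.13505175,
        1.0098312 ,  1.52659596]), 'dq': array([-2.79381878e-03, -1.19596343e-05, -5.34533053e-03, -1.24025278e-03,
       -5.06192186e-04,  1.78587282e-04, -1.27615970e-03]), 'joint_efforts': array([-1.32086026e-01, -5.34715533e+01,  4.42049146e+00, -3.03179383e+01,
        4.81521653e-02,  8.70007602e-02,  1.35462923e-02]), 'position': array([ 0.53320534, -0.03406192,  0.22577694]), 'ee_rot': array([ 2.35500867e-01,  3.13267792e+00, -5.91623788e-04]), 'force': array([ 0.51823751, -0.25480643, -2.86875968]), 'ft_torque': array([0.044986  , 0.01774813, 0.02223016]), 'gripper_force': 49.95208024978638, 'width': 0.23629583602051504}
```

View pics/h1.png

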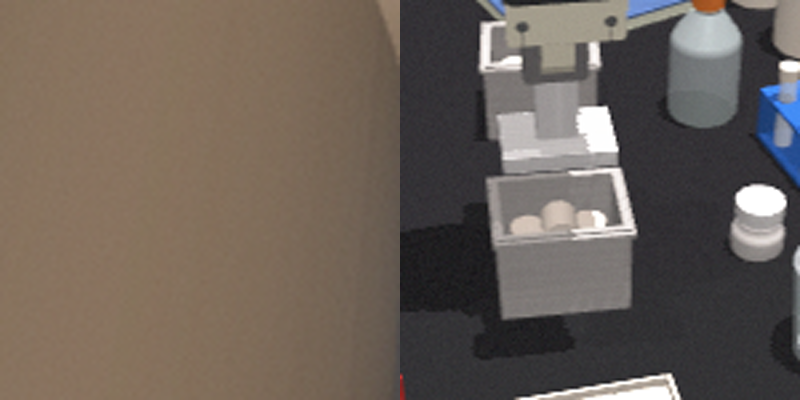

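Side view: foot hovers over the near cell, about centred; top view is hidden by the arm. One larger zoom for a precise fit.

```bash
python3 - <<'E'
import cv2
s=cv2.imread("pics/side1.png")[195:285,265:345]
cv2.imwrite("pics/h2.png",cv2.resize(s,None,fx=6.6,fy=6.6,interpolation=cv2.INTER_CUBIC))
E
```

```text
(no output)
```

View pics/h2.png

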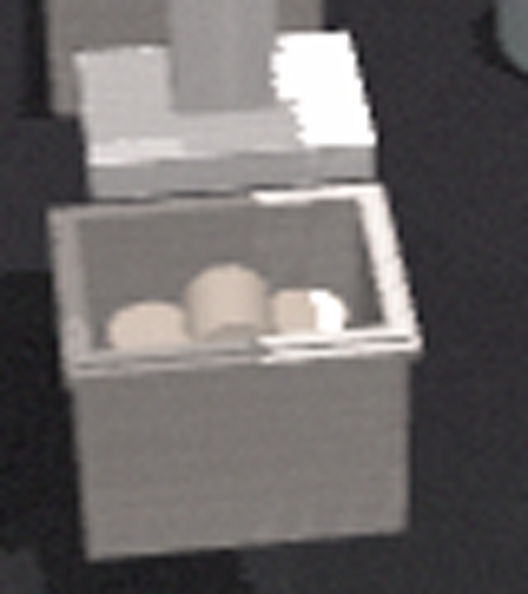

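Rim outer corners (49,212),(383,187),(420,342),(67,367); foot top (76,53),(350,33),(375,148),(90,165).

```bash
python3 - <<'E'
from h import *
np.set_printoptions(precision=4,suppress=True)
o=(265,195)
for L,W in((.1,.076),(.106,.082)):
  print("rim",fit([(383,187),(420,342),(67,367),(49,212)],o,L,W,.08,"side",6.6))
print("foot",fit([(350,33),(375,148),(90,165),(76,53)],o,.082,.058,.1475,"side",6.6))
print("footbot-ish",fit([(350,33),(375,148),(90,165),(76,53)],o,.082,.058,.145,"side",6.6))
for L,W in((.1,.076),(.106,.082)):
  print("Rtop",fit([(135,42),(285,64),(257,254),(104,230)],(250,198),L,W,.08)); print("L",fit([(137,32),(282,66),(228,247),(82,212)],(115,175),L,W,.08))
E
```

```text
rim (array([ 0.5339, -0.0341, -0.1576]), np.float64(1.7431681215935555))
rim (array([ 0.5341, -0.0335, -0.1567]), np.float64(0.9214325054664698))
foot (array([ 0.5329, -0.0356, -0.1613]), np.float64(0.30706234370498464))
footbot-ish (array([ 0.5337, -0.0321, -0.1615]), np.float64(0.36837812115777524))
Rtop (array([ 0.5331, -0.0331, -0.1484]), np.float64(2.868196041716601))
L (array([ 0.576 ,  0.199 , -0.2341]), np.float64(2.8876854653105397))
Rtop (array([ 0.5332, -0.0332, -0.1483]), np.float64(0.818143949956152))
L (array([ 0.5762,  0.199 , -0.2336]), np.float64(0.6774985099410458))
```

Emit:
{"op": "arm_command", "data": {
  "deltas": [0,0,0,0,0,-0.02,15,0,0,0,0,0,-0.035,15,0,0,0,0,0,-0.045,15,0,0,0,0,0,-0.05,15,0,0,0,0,0,-0.054,15,0,0,0,0,0,-0.057,15,0,0,0,0,0,-0.059,15,0,0,0,0,0,-0.06,15,0,0,0,0,0,-0.061,15,0,0,0,0,0,-0.062,15]
}}

```text
clock: 6.7
position: [0.5334, -0.0327, 0.1639]
ee_rot: [0.232, 3.133, 0.0]
force: [0.0, -0.1, -2.9]
width: 0.238
gripper_force: 50.0
```

Emit:
{"op": "arm_command", "data": {
  "deltas": [0,0,0,0,0,-0.0005,15,0,0,0,0,0,-0.001,15,0,0,0,0,0,-0.0015,15,0,0,0,0,0,-0.002,15,0,0,0,0,0,-0.0025,15,0,0,0,0,0,-0.003,15,0,0,0,0,0,-0.0035,15,0,0,0,0,0,-0.004,15]
}}

```text
clock: 7.5
position: [0.5332, -0.0327, 0.1596]
ee_rot: [-0.232, -3.133, 0.0]
force: [0.3, 0.1, -2.5]
width: 0.233
gripper_force: 50.0
```

Emit:
{"op": "arm_command", "data": {
  "deltas": [0,0,0,0,0,-0.0006,15,0,0,0,0,0,-0.0012,15,0,0,0,0,0,-0.0018,15,0,0,0,0,0,-0.0024,15,0,0,0,0,0,-0.003,15,0,0,0,0,0,-0.0036,15,0,0,0,0,0,-0.0042,15,0,0,0,0,0,-0.0048,15,0,0,0,0,0,-0.0054,15,0,0,0,0,0,-0.006,15]
}}

```text
clock: 8.5
position: [0.5333, -0.0327, 0.1537]
ee_rot: [0.232, 3.133, 0.0]
force: [-0.5, 0.6, -3.9]
width: 0.238
gripper_force: 50.0
```

Emit:
{"op": "arm_command", "data": {
  "deltas": [0,0,0,0,0,-0.0006,15,0,0,0,0,0,-0.0012,15,0,0,0,0,0,-0.0018,15,0,0,0,0,0,-0.0024,15,0,0,0,0,0,-0.003,15,0,0,0,0,0,-0.0036,15,0,0,0,0,0,-0.0042,15,0,0,0,0,0,-0.0048,15,0,0,0,0,0,-0.0054,15,0,0,0,0,0,-0.006,15]
}}

```text
clock: 9.5
position: [0.5333, -0.0327, 0.1477]
ee_rot: [0.232, 3.133, 0.0]
force: [-0.6, -0.1, -4.4]
width: 0.238
gripper_force: 50.0
```

Emit:
{"op": "arm_command", "data": {
  "deltas": [0,0,0,0,0,-0.0006,15,0,0,0,0,0,-0.0012,15,0,0,0,0,0,-0.0018,15,0,0,0,0,0,-0.0024,15,0,0,0,0,0,-0.003,15,0,0,0,0,0,-0.0036,15,0,0,0,0,0,-0.0042,15,0,0,0,0,0,-0.0048,15,0,0,0,0,0,-0.0054,15,0,0,0,0,0,-0.006,15]
}}

```text
clock: 10.5
position: [0.5333, -0.0327, 0.1417]
ee_rot: [-0.232, -3.133, -0.0]
force: [-0.5, -0.0, -3.2]
width: 0.238
gripper_force: 50.0
```

Now the grid should start to move.

Emit:
{"op": "arm_command", "data": {
  "deltas": [0,0,0,0,0,-0.0005,15,0,0,0,0,0,-0.001,15,0,0,0,0,0,-0.0015,15,0,0,0,0,0,-0.002,15,0,0,0,0,0,-0.0025,15,0,0,0,0,0,-0.003,15,0,0,0,0,0,-0.003,15]
}}

```text
clock: 11.2
position: [0.5334, -0.0327, 0.1389]
ee_rot: [0.232, 3.133, 0.0]
force: [-2.2, 0.4, 4.7]
width: 0.236
gripper_force: 50.0
```

Emit:
{"op": "arm_command", "data": {
  "deltas": [0,0,0,0,0,-0.0005,15,0,0,0,0,0,-0.001,15,0,0,0,0,0,-0.0015,15,0,0,0,0,0,-0.002,15,0,0,0,0,0,-0.002,15]
}}

```text
clock: 11.7
position: [0.5333, -0.0327, 0.1366]
ee_rot: [0.232, 3.133, -0.0]
force: [-1.9, 0.4, 3.5]
width: 0.237
gripper_force: 50.0
```

Emit:
{"op": "arm_command", "data": {
  "deltas": [0,0,0,0,0,-0.0004,15,0,0,0,0,0,-0.0008,15,0,0,0,0,0,-0.001,15,0,0,0,0,0,-0.001,15]
}}

```text
clock: 12.1
position: [0.5333, -0.0327, 0.1357]
ee_rot: [0.232, 3.133, 0.0]
force: [-1.8, 0.5, 3.2]
width: 0.234
gripper_force: 50.0
```

Emit:
{"op": "arm_command", "data": {
  "deltas": [0,0,0,0,0,-0.0004,15,0,0,0,0,0,-0.0008,15,0,0,0,0,0,-0.001,15,0,0,0,0,0,-0.001,15]
}}

```text
clock: 12.5
position: [0.5334, -0.0327, 0.1354]
ee_rot: [0.232, 3.133, 0.001]
force: [-3.5, -0.9, 12.6]
width: 0.235
gripper_force: 50.0
```

Emit:
{"op": "arm_command", "data": {
  "deltas": [0,0,0,0,0,-0.0003,15,0,0,0,0,0,-0.0004,15,0,0,0,0,0,-0.0004,15]
}}

```text
clock: 12.8
position: [0.5335, -0.0328, 0.1353]
ee_rot: [0.233, 3.132, 0.001]
force: [-5.0, 1.4, 18.2]
width: 0.234
gripper_force: 50.0
```

Emit:
{"op": "arm_command", "data": {
  "deltas": [0,0,0,0,0,0.002,15,0,0,0,0,0,0.005,15,0,0,0,0,0,0.012,15,0,0,0,0,0,0.025,15,0,0,0,0,0,0.045,15,0,0,0,0,0,0.07,15,0,0,0,0,0,0.092,15,0,0,-0.02,0.006,0.03,0.092,15,0,0,-0.04,0.013,0.07,0.092,15,0,0,-0.0545,0.02,0.11,0.092,15,0,0,-0.0545,0.028,0.15,0.092,15,0,0,-0.0545,0.035,0.19,0.092,15,0,0,-0.0545,0.041,0.22,0.092,15,0,0,-0.0545,0.0428,0.2317,0.092,15,0,0,-0.0545,0.0428,0.2317,0.092,15,0,0,-0.0545,0.0428,0.2317,0.092,15,0,0,-0.0545,0.0428,0.2317,0.092,15]
}}

```text
clock: 14.5
position: [0.5762, 0.1967, 0.2267]
ee_rot: [0.37, 3.119, -0.001]
force: [0.5, -0.0, -3.4]
width: 0.241
gripper_force: 50.0
```

```bash
python3 - <<'E'
from cell import sensors, optics, arm
import cv2,numpy as np
s=optics.get_image("side");t=optics.get_image("top")
z=lambda i,r,c:cv2.resize(i[r:r+75,c:c+75],(400,400),interpolation=cv2.INTER_CUBIC)
o=np.hstack([z(s,145,255),z(s,215,265)])
t=cv2.resize(t[198:298,250:383],(266,200))
cv2.imwrite("pics/h3.png",np.vstack([o,np.hstack([t,np.zeros((200,534,3),np.uint8)])]));print(sensors.observe()["position"])
E
```

```text
[0.57620613 0.19717069 0.22666671]
```

View pics/h3.png

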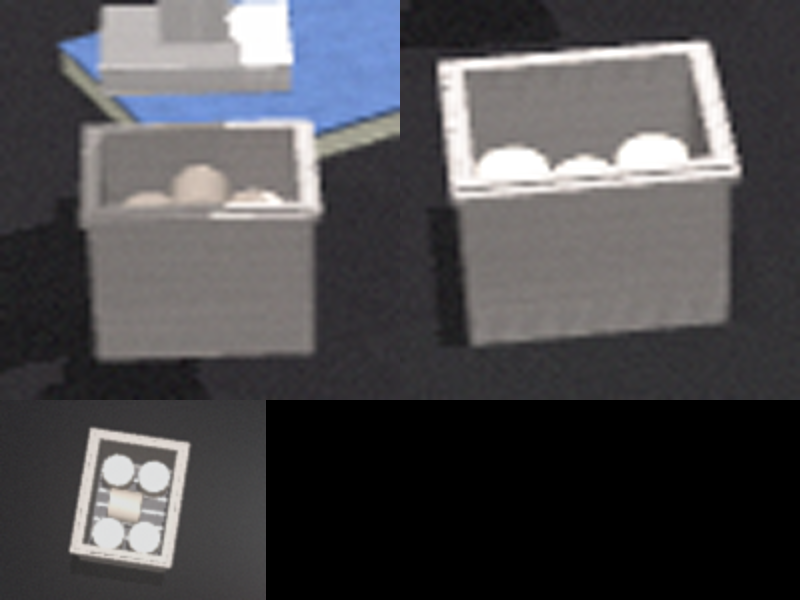

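Near cell is level (middle piece between the four). Far cell: rim (82,127),(309,121),(321,209),(82,216); foot top (103,8),(288,4),(292,64),(101,66).

```bash
python3 - <<'E'
from h import *
np.set_printoptions(precision=4,suppress=True)
o=(255,145)
print("rim",fit([(309,121),(321,209),(82,216),(82,127)],o,.106,.082,.08,"side",5.333))
print("foot",fit([(287,4),(292,64),(101,66),(103,7)],o,.082,.058,.148,"side",5.333))
E
```

```text
rim (array([ 0.5763,  0.1997, -0.2154]), np.float64(0.6443355097370045))
foot (array([ 0.5766,  0.1976, -0.2383]), np.float64(0.5329823254790256))
```

Emit:
{"op": "arm_command", "data": {
  "deltas": [0,0,0.004,0,0.001,-0.02,15,0,0,0.004,0,0.001,-0.035,15,0,0,0.004,0,0.001,-0.045,15,0,0,0.004,0,0.001,-0.05,15,0,0,0.004,0,0.001,-0.054,15,0,0,0.004,0,0.001,-0.057,15,0,0,0.004,0,0.001,-0.059,15,0,0,0.004,0,0.001,-0.06,15,0,0,0.004,0,0.001,-0.061,15,0,0,0.004,0,0.001,-0.062,15]
}}

```text
clock: 15.6
position: [0.5762, 0.2001, 0.1645]
ee_rot: [0.356, 3.121, 0.0]
force: [0.4, -0.6, -3.4]
width: 0.236
gripper_force: 50.0
```

Emit:
{"op": "arm_command", "data": {
  "deltas": [0,0,0,0,0,-0.0006,15,0,0,0,0,0,-0.0012,15,0,0,0,0,0,-0.0018,15,0,0,0,0,0,-0.0024,15,0,0,0,0,0,-0.003,15,0,0,0,0,0,-0.0036,15,0,0,0,0,0,-0.0042,15,0,0,0,0,0,-0.0048,15,0,0,0,0,0,-0.0054,15,0,0,0,0,0,-0.006,15]
}}

```text
clock: 16.6
position: [0.576, 0.2, 0.1582]
ee_rot: [-0.356, -3.121, 0.0]
force: [-0.1, 0.1, -3.2]
width: 0.238
gripper_force: 50.0
```

Emit:
{"op": "arm_command", "data": {
  "deltas": [0,0,0,0,0,-0.0006,15,0,0,0,0,0,-0.0012,15,0,0,0,0,0,-0.0018,15,0,0,0,0,0,-0.0024,15,0,0,0,0,0,-0.003,15,0,0,0,0,0,-0.0036,15,0,0,0,0,0,-0.0042,15,0,0,0,0,0,-0.0048,15,0,0,0,0,0,-0.0054,15,0,0,0,0,0,-0.006,15]
}}

```text
clock: 17.6
position: [0.5761, 0.2, 0.1523]
ee_rot: [0.356, 3.121, 0.0]
force: [-0.2, -0.5, -4.4]
width: 0.241
gripper_force: 50.0
```

Emit:
{"op": "arm_command", "data": {
  "deltas": [0,0,0,0,0,-0.0006,15,0,0,0,0,0,-0.0012,15,0,0,0,0,0,-0.0018,15,0,0,0,0,0,-0.0024,15,0,0,0,0,0,-0.003,15,0,0,0,0,0,-0.0036,15,0,0,0,0,0,-0.0042,15,0,0,0,0,0,-0.0048,15,0,0,0,0,0,-0.0054,15,0,0,0,0,0,-0.006,15]
}}

```text
clock: 18.6
position: [0.5761, 0.2, 0.1463]
ee_rot: [0.356, 3.121, 0.0]
force: [-0.3, -0.8, -3.8]
width: 0.237
gripper_force: 50.0
```

Emit:
{"op": "arm_command", "data": {
  "deltas": [0,0,0,0,0,-0.0005,15,0,0,0,0,0,-0.001,15,0,0,0,0,0,-0.0015,15,0,0,0,0,0,-0.002,15,0,0,0,0,0,-0.0025,15,0,0,0,0,0,-0.003,15,0,0,0,0,0,-0.0035,15,0,0,0,0,0,-0.004,15,0,0,0,0,0,-0.0045,15,0,0,0,0,0,-0.005,15,0,0,0,0,0,-0.0055,15,0,0,0,0,0,-0.006,15,0,0,0,0,0,-0.0065,15,0,0,0,0,0,-0.007,15]
}}

```text
clock: 20.0
position: [0.5762, 0.2, 0.1399]
ee_rot: [0.356, 3.121, 0.001]
force: [-2.7, -0.6, 4.0]
width: 0.242
gripper_force: 50.0
```

Emit:
{"op": "arm_command", "data": {
  "deltas": [0,0,0,0,0,-0.0005,15,0,0,0,0,0,-0.001,15,0,0,0,0,0,-0.0015,15,0,0,0,0,0,-0.002,15,0,0,0,0,0,-0.0025,15,0,0,0,0,0,-0.003,15]
}}

```text
clock: 20.6
position: [0.5762, 0.2, 0.1363]
ee_rot: [0.356, 3.121, 0.0]
force: [-2.0, -0.4, 4.7]
width: 0.239
gripper_force: 50.0
```

Emit:
{"op": "arm_command", "data": {
  "deltas": [0,0,0,0,0,-0.0005,15,0,0,0,0,0,-0.001,15,0,0,0,0,0,-0.0015,15,0,0,0,0,0,-0.002,15]
}}

```text
clock: 21.0
position: [0.5761, 0.2, 0.1343]
ee_rot: [0.356, 3.121, 0.0]
force: [-2.1, -1.0, 4.7]
width: 0.24
gripper_force: 50.0
```

Emit:
{"op": "arm_command", "data": {
  "deltas": [0,0,0,0,0,-0.0005,15,0,0,0,0,0,-0.001,15,0,0,0,0,0,-0.0015,15,0,0,0,0,0,-0.002,15,0,0,0,0,0,-0.002,15]
}}

```text
clock: 21.5
position: [0.5762, 0.2, 0.1323]
ee_rot: [0.356, 3.121, 0.0]
force: [-1.4, -0.3, 3.2]
width: 0.24
gripper_force: 50.0
```

Emit:
{"op": "arm_command", "data": {
  "deltas": [0,0,0,0,0,-0.0004,15,0,0,0,0,0,-0.0008,15,0,0,0,0,0,-0.001,15,0,0,0,0,0,-0.001,15]
}}

```text
clock: 21.9
position: [0.5761, 0.2, 0.1313]
ee_rot: [0.356, 3.121, 0.0]
force: [-1.5, -0.2, 3.6]
width: 0.235
gripper_force: 50.0
```

Emit:
{"op": "arm_command", "data": {
  "deltas": [0,0,0,0,0,-0.0004,15,0,0,0,0,0,-0.0008,15,0,0,0,0,0,-0.001,15,0,0,0,0,0,-0.001,15]
}}

```text
clock: 22.3
position: [0.5761, 0.2, 0.1305]
ee_rot: [0.356, 3.121, 0.0]
force: [-2.4, 0.2, 5.6]
width: 0.24
gripper_force: 50.0
```

Emit:
{"op": "arm_command", "data": {
  "deltas": [0,0,0,0,0,-0.0004,15,0,0,0,0,0,-0.0007,15,0,0,0,0,0,-0.0007,15]
}}

```text
clock: 22.6
position: [0.5762, 0.2, 0.1304]
ee_rot: [0.356, 3.121, 0.001]
force: [-3.9, -1.7, 11.7]
width: 0.238
gripper_force: 50.0
```

Emit:
{"op": "arm_command", "data": {
  "deltas": [0,0,0,0,0,-0.0003,15,0,0,0,0,0,-0.0006,15,0,0,0,0,0,-0.0006,15]
}}

```text
clock: 22.9
position: [0.5763, 0.2, 0.1304]
ee_rot: [0.357, 3.121, 0.001]
force: [-5.4, -2.2, 18.0]
width: 0.238
gripper_force: 50.0
```

Emit:
{"op": "arm_command", "data": {
  "deltas": [0,0,0,0,0,0.002,15,0,0,0,0,0,0.005,15,0,0,0,0,0,0.012,15,0,0,0,0,0,0.025,15,0,0,0,0,0,0.045,15,0,0,0,0,0,0.07,15,0,0,0,0,0,0.1,15,0,0,0.02,-0.004,-0.03,0.1,15,0,0,0.04,-0.01,-0.07,0.1,15,0,0,0.06,-0.016,-0.11,0.1,15,0,0,0.08,-0.022,-0.15,0.1,15,0,0,0.106,-0.028,-0.19,0.1,15,0,0,0.106,-0.034,-0.23,0.1,15,0,0,0.106,-0.04,-0.27,0.1,15,0,0,0.106,-0.046,-0.31,0.1,15,0,0,0.106,-0.052,-0.35,0.1,15,0,0,0.106,-0.057,-0.385,0.1,15,0,0,0.106,-0.059,-0.405,0.1,15,0,0,0.106,-0.059,-0.4105,0.1,15,0,0,0.106,-0.059,-0.4105,0.1,15]
}}

```text
clock: 24.9
position: [0.5171, -0.2112, 0.2296]
ee_rot: [0.098, 3.139, -0.0]
force: [-0.4, 0.7, -4.0]
width: 0.237
gripper_force: 50.0
```

```bash
python3 - <<'E'
from cell import sensors, optics
import cv2,numpy as np
s=optics.get_image("side");t=optics.get_image("top")
z=lambda i,r,c,n=75:cv2.resize(i[r:r+n,c:c+n],(400,300) if 0 else (300,300),interpolation=cv2.INTER_CUBIC)
cv2.imwrite("pics/h4.png",np.vstack([np.hstack([z(s,145,255),z(s,215,265)]),np.hstack([z(t,180,135),z(t,205,275)])]));o=sensors.observe();print(o["position"],o["ee_rot"])
E
```

```text
[ 0.517504   -0.20909915  0.22923443] [9.34741175e-02 3.13998273e+00 1.43762881e-03]
```

View pics/h4.png

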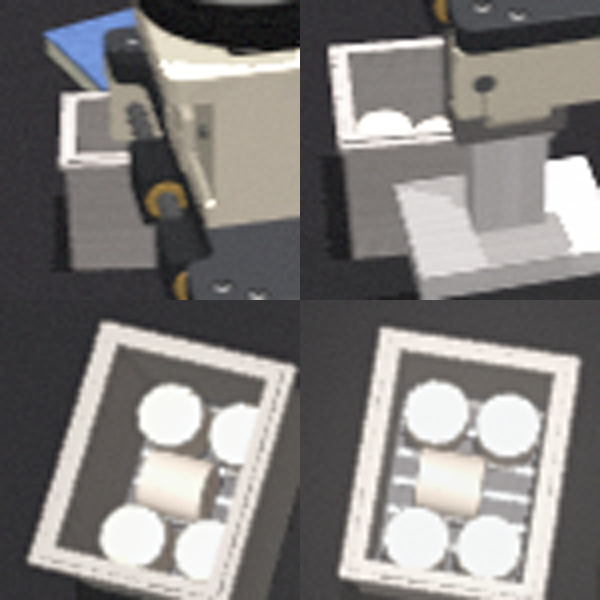

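Both cells show the fifth piece lying between the four. Now the tamper goes down into the tray.

Emit:
{"op": "arm_command", "data": {
  "deltas": [0,0,0,0,0,-0.03,15,0,0,0,0,0,-0.06,15,0,0,0,0,0,-0.085,15,0,0,0,0,0,-0.105,15,0,0,0,0,0,-0.118,15,0,0,0,0,0,-0.125,15,0,0,0,0,0,-0.129,15,0,0,0,0,0,-0.131,15,0,0,0,0,0,-0.132,15,0,0,0,0,0,-0.1325,15,0,0,0,0,0,-0.133,15,0,0,0,0,0,-0.133,15]
}}

```text
clock: 26.2
position: [0.5172, -0.2106, 0.0963]
ee_rot: [0.096, 3.14, -0.0]
force: [0.7, -0.3, -3.1]
width: 0.236
gripper_force: 50.0
```

Emit:
{"op": "arm_command", "data": {
  "deltas": [0,0,0,0,0,-0.0004,15,0,0,0,0,0,-0.0008,15,0,0,0,0,0,-0.0011,15,0,0,0,0,0,-0.0011,15]
}}

```text
clock: 26.6
position: [0.5172, -0.2106, 0.0955]
ee_rot: [0.096, 3.14, 0.0]
force: [-2.8, 0.8, 4.7]
width: 0.234
gripper_force: 50.0
```

Standing on the floor; open and rise.

Emit:
{"op": "arm_command", "data": {
  "deltas": [0,0,0,0,0,0.0005,26,0,0,0,0,0,0.0005,32,0,0,0,0,0,0.0005,45,0,0,0,0,0,0.0005,60,0,0,0,0,0,0.0005,60,0,0,0,0,0,0.0005,60,0,0,0,0,0,0.0005,60,0,0,0,0,0,0.0005,60,0,0,0,0,0,0.02,60,0,0,0,0,0,0.05,60,0,0,0,0,0,0.09,60,0,0,0,0,0,0.13,60,0,0,0,0,0,0.16,60,0,0,0,0,0.04,0.16,60,0,0,0,0,0.08,0.16,60,0,0,0,0,0.12,0.16,60,0,0,0,0,0.16,0.16,60,0,0,0,0,0.16,0.16,60]
}}

```text
clock: 28.4
position: [0.5171, -0.044, 0.2547]
ee_rot: [-0.083, -3.14, -0.004]
force: [0.0, -0.9, -0.4]
width: 0.655
gripper_force: 0.0
```

```bash
python3 - <<'E'
from cell import optics
import cv2
cv2.imwrite("pics/end.png",optics.get_image("side"))
E
```

```text
(no output)
```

View pics/end.png

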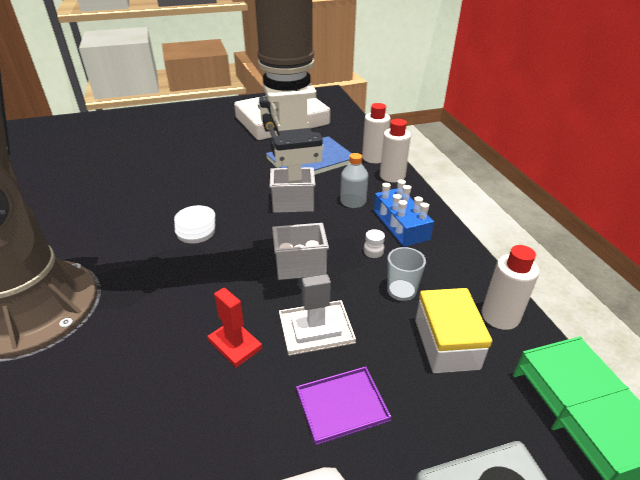

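The tamper stands upright in its tray (315,322), the bystanders have not moved, and the gripper is clear.

```bash
python3 -c "
from cell import arm
print(arm.sign_off())"
```

```text
the job is handed in; nothing more can be done
None
```

I pressed both cells level until each grid was felt to land on its ledge (about 22 N at most in the readings), stood the tamper upright in its tray, and handed the job in at about 28 s; no verdict came back.

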